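Set the spindle speed on the bench control box

ROBOT

A 6-joint arm with a two-finger parallel gripper is mounted at the origin on a cart in front of the work surface, level with it; the furniture and walls round the work are solid. World frame = base frame: x ahead of the robot, y to its left, z up, the work surface at z = 0. Lengths are in m, angles in rad, forces in N, time in s.
With the tool pointing down it reaches from about 0.3 to 0.775 m from the base axis. Payload 14.6 kg.
Tool frame: the origin (TCP) lies on the centre line of the jaws, within the pads' length; the fingertips stand ctrl.tcp_to_tips ahead of it and the grasp point (between the pads) lies 2 mm behind it (ctrl.tcp_to_tips is the distance from the TCP to the fingertips, in m); z points along the fingers, y is the line along which they close (so a half turn about z gives the same grasp; the last joint's range is limited). The gripper opens to 94 mm and grips with 3 to 60 N. Pads are 16 mm wide; open, the fingers measure 119 mm over their backs; the gripper's body (75 mm by 177 mm) begins 78 mm behind the grasp point.
Start: joints at [-1.368, 0.3, 1.521, -0, 1.321, -0.067], TCP at [0.147, -0.53, 0.19] pointing down, gripper open.
Joint ranges: [-3.03, 3.03], [-0.79, 2.21], [0.23, 2.52], [-1.04, 4.18], [0, 3.07], [-2.55, 2.55]. Speed limits (rad/s): [2.22, 2.22, 2.57, 3.14, 3.14, 3.14].

INTERFACE

Orientations are given as [roll, pitch, yaw] about the fixed x, y, z axes, in that order (R = Rz(yaw) Ry(pitch) Rx(roll)).
In Python, from station import telemetry, viewer, hand_in, ctrl gives the robot as it stands.
- The arm moves only by the tool step_arm, never from a script. Its argument "plan" is a list of rows, each an object of numbers: "dx", "dy", "dz": the shift along the tool's x, y, z scaled (see below); "rx", "ry", "rz": the turn, a rotation vector about the tool's x, y, z scaled (see below); "claw": the closure, from 0 (fully open) to 1 (shut). In form: [{"dx": .., "dy": .., "dz": .., "rx": .., "ry": .., "rz": .., "claw": ..}, ...]. A call has 1 to 10 rows; each row shifts and turns the commanded pose from where the row before left it, along the tool's axes as they then stand; what a row does not reach is not made up. The controller multiplies each number of a shift by 0.1 m and each number of a turn by 90 degrees. A row lasts 1/10 s, in which the tool goes at most 50 mm and 8.59 degrees, less where a joint would pass 70% of its speed; a pose out of reach is approached as far as the arm can. A call with a number of a shift or a turn outside -1 to 1 is refused whole. A call with a gripper value outside its range is refused whole. The fingers move at their own pace and stop on an object; "grip_force" is the grip in N (left out, the last holds). Time passes only in rows, so rows that do not move let the fingers close. It gives the time, the measured TCP pose, the force, the opening and the grip force at its end, in the units of the state.
- telemetry.get_obs(): the state, without advancing time (a new reading comes with each control period).
- viewer.camera(name): name is "scene" or "side" or "wrist"; returns a dict with "img" (420x560x3 uint8, red, green, blue), "z_map" (420x560 float32, m along the optical axis (not along the pixel's ray), 0 where there is no reading), "fx", "fy", "cx", "cy" (pixels), "R" (3x3) and "t" (3): a world point X has camera coordinates R X + t; the wrist camera has in their place "tool_from_camera" (4x4, takes a point from camera to tool coordinates, whose origin is the TCP and whose axes are the flange's). Camera axes: x right, y down, z forward; pixel columns grow to the right and rows downward; lengths in m; the calibration is good to about 2 mm. A picture is of the moment at which its call begins: read the wrist's pose just before it.
- hand_in(): hands the job in; it is judged then, once.
Trained networks look in a picture, given as the dict that the camera call returned (one of the last four; its "shot" number tells which), for a name from the list of things; names that differ only in an ending like _2 or _b are one class to them, and where a whole thing is asked for, a point or a joint stands for the part that bears it (a point fixed in the world has none). Each returns a list of dicts, best first, with "score" (0 to 1); they miss things now and then, are a little off and sometimes report something else, mostly with a low value. They report only what shows in the picture. A call takes as long as a camera call.
- viewer.recognise(target, picture): "rect" ([left, top, right, bottom] in pixels, round what is visible of it).
The state is a dict: "time_s": time; "qpos": joint angles; "joint_vel": joint speeds; "tau": joint torques, N m; "ee_pos": TCP position; "eef_rot": TCP orientation; "force": force on the tool from outside, world axes, zero at the start; "moment": the same for the moment, N m; "grip_width": finger opening in m; "grip_force": force on a finger pad.
Only numpy, scipy, OpenCV 4.12 (cv2) and the standard library are available. Lean on these libraries where they do the work, as an engineer would, in place of code of your own. Each camera call takes 0.05 s, during which the arm holds its last target. There are 200 camera calls.

TASK

Set the spindle speed on the control box: with a fingertip against the side of its pointer, push the rotary selector round clockwise, click by click, to the sixth mark of its scale (counting the shortest mark as the first) without going past it. Then press the round key on the same box right down and let it come up again. Push and press only: do not pinch the selector, and leave the loose parts round the box where they are.

Things in the scene. Friction and masses are not known exactly. Their poses are not given: they have to be found in the camera images.
- panel: Grey control box with a dark face plate, fixed to the bench, 150 (x) x 240 (y) x 52 mm high. Origin under its centre on the bench, z up; its +x edge is the far one, its +y end carries the selector, its -y end the round key.
- selector (a joint): Selector angle in rad: 0 with the pointer at the first (shortest) mark, growing clockwise from above; eight clicks 0.5236 apart, sixth mark 2.618, end stops 0.1 outside the first and last. Starts at one of the first three marks, rarely balanced midway between two. At value q the pointer lies along yaw 1.833 - q in the box's frame (0 = its +x, positive anticlockwise). It stays where it is left.
- selector_axis (a point): On the selector's axis at the top of its bar, 34 mm above the face plate. Black selector: round hub (radius 18, 9 mm high), on it an upright bar 16 mm wide from 22 mm behind the axis to 46 mm in front (pointer, white line on top); its sides run from 9 to 30 mm above the face plate. The face plate round it is free for a fingertip.
- pointer_tip (a point): Top outer end of the pointer, 46 mm from the axis. Spring detent: 2 to 4 N on the side of the pointer's outer half (up to 0.1 Nm) pushes it over a crest midway between two marks; from there it jumps ahead by itself into the next click and centres itself there.
- scale_mark_6 (a point): Middle of the sixth scale mark, flat on the face plate, 57 mm from the selector's axis. Eight white marks, each 2 mm longer than the one before (4 to 18 mm), their inner ends 50 mm from the axis, run clockwise round the selector.
- key_centre (a point): In the face plate (52 mm above the bench) under the centre of the round grey push key, 120 mm from the selector's axis. The key is a flat disc of 28 mm diameter, its top 22 mm above this point when up, in a round black housing of radius 22 mm, 12 mm high.
- set_key (a joint): Travel of the round key in m: 0 up, 0.006 fully down (5 N); a spring lifts it again.
- collet_1: Loose steel collet, 26 mm in diameter, 35 mm high, standing beside the box's selector end. Origin under its centre.
- collet_2: Loose steel collet, 26 mm in diameter, 35 mm high, standing behind the box. Origin under its centre.
- cutter_1: Loose end mill in a plastic tube, 16 x 76 x 17 mm, lying behind the box. Origin under its centre.
- cutter_2: Loose end mill in a plastic tube, 16 x 76 x 17 mm, lying in front of the box. Origin under its centre.
- offcut_2: Loose aluminium offcut, 28 x 50 x 45 mm, standing in front of the box. Origin under its centre.

How it is judged:
On the way, in this order (a step that is already met when the one before it is completed fails the run):
1. the selector rests in the sixth click position (value of joint selector between 2.518 and 2.718 rad and velocity of joint selector below 0.2 rad/s), for 0.3 s.
2. the round key is pressed down while the selector stands at the sixth mark (value of joint selector between 2.518 and 2.718 rad and value of joint set_key above 0.0045 m), for 0.04 s.
At the end, for the whole second after the job is handed in: The selector rests at the sixth mark (within 0.1 rad), the round key has since been pressed at least 4.5 mm down and is up again (within 1.5 mm) (value of joint selector between 2.518 and 2.718 rad and value of joint set_key below 0.0015 m); the robot touches nothing.
It fails at once if the selector is turned past the sixth mark (more than 0.3 rad beyond it, over the next crest) (value of joint selector above 2.918 rad).
It fails at once if the key is pressed while the selector is not at the sixth mark (not (value of joint selector between 2.368 and 2.868 rad) and value of joint set_key above 0.004 m).
It fails at once if the selector is pinched: the fingers press on both side faces of its bar at once (over 1.5 N each) (contact force between the fingers and selector_c2 above 1.5 N and contact force between the fingers and selector_c3 above 1.5 N).
It fails at once if a loose part round the box is moved by more than 20 mm (distance of any of collet_1, collet_2, cutter_1, cutter_2, offcut_2 from where it was at the start of the episode above 0.02 m).
It also fails if it takes over 51 s, if anything falls off the work surface, if the arm or the gripper's body presses on something with over 40 N, if the wrist force passes 120 N, or if a joint passes its speed limit or range.

## Working session

There is one attempt and no reset: what is moved stays moved. The work goes in short steps, Python scripts to look and compute and a tool call to move; the robot and the scene stay as the last step left them, time stands still between calls to the robot, and variables do not carry over. Pictures are saved under pics/ and viewed, at most 10 in all, crops included, and the job is handed in when it is done.

Besides the shell and the picture viewer there is one more tool, called after ">>>" by a JSON object that holds its "op" and its "data", one argument or row to a line. step_arm: Moves the arm, as the interface text tells. Shifts and turns lie within -1 to 1; 1 stands for 0.1 m of shift or 90 degrees of turn. Its arguments: {"type":"object","properties":{"plan":{"type":"array"},"grip_force":{"type":"number"}},"required":["plan"]}

```bash
mkdir -p pics
cat > h.py <<'E'
import numpy as np, cv2
from station import telemetry, viewer, hand_in, ctrl
def save(p,n): cv2.imwrite(f'pics/{n}.png',cv2.cvtColor(p['img'],cv2.COLOR_RGB2BGR))
def world(p,u,v,z=None):
    R=np.array(p['R']);t=np.array(p['t'])
    d=np.array([(u-p['cx'])/p['fx'],(v-p['cy'])/p['fy'],1.])
    if z is None:
        return R.T@(d*p['z_map'][int(round(v)),int(round(u))]-t)
    c=-R.T@t; w=R.T@d
    return c+w*(z-c[2])/w[2]
E
python3 - <<'E'
from h import *
np.set_printoptions(precision=4,suppress=True)
o=telemetry.get_obs();print(o['time_s'],o['ee_pos'],o['eef_rot'],o['grip_width'],ctrl.tcp_to_tips)
for c in ['scene','side']:
    p=viewer.camera(c);save(p,c+'0');print(c,-np.array(p['R']).T@p['t'])
    for n in ['panel','selector','set_key','pointer_tip','selector_axis','key_centre','scale_mark_6','collet_1','offcut_2']:
        print(n,[(np.round(r['rect'],1).tolist(),round(r['score'],2)) for r in viewer.recognise(n,p)[:2]])
E
```

```text
0.0 [ 0.1465 -0.5298  0.1898] [-3.1404 -0.0001  0.2698] 0.09410293729994289 0.017
scene [0.3037 0.8088 0.6806]
panel [([220.7, 156.5, 333.0, 274.5], 0.63)]
selector [([253.1, 197.0, 280.9, 229.5], 0.86)]
set_key [([280.7, 161.2, 299.9, 173.2], 0.71)]
pointer_tip [([257.0, 196.3, 280.7, 229.1], 0.55)]
selector_axis [([254.7, 195.2, 283.4, 232.6], 0.84)]
key_centre [([217.2, 158.7, 331.5, 274.4], 0.6)]
scale_mark_6 [([219.5, 158.2, 332.2, 270.9], 0.7), ([334.7, 185.4, 358.0, 219.9], 0.25)]
collet_1 [([236.0, 260.8, 249.1, 282.8], 0.77), ([216.6, 204.9, 228.7, 224.5], 0.62)]
offcut_2 [([333.1, 185.7, 359.2, 220.5], 0.84)]
side [0.5575 1.0044 0.4522]
panel [([215.5, 201.0, 325.7, 298.3], 0.73)]
selector [([261.2, 221.2, 287.2, 254.1], 0.62)]
set_key [([257.3, 201.6, 273.7, 213.6], 0.61)]
pointer_tip [([259.0, 219.5, 282.7, 254.4], 0.86)]
selector_axis [([261.2, 221.5, 283.0, 252.2], 0.81)]
key_centre [([215.0, 200.9, 323.1, 293.2], 0.79)]
scale_mark_6 [([212.1, 198.4, 328.5, 296.2], 0.72), ([188.3, 229.3, 207.3, 255.2], 0.39)]
collet_1 [([258.0, 287.4, 277.4, 315.9], 0.88), ([202.8, 251.2, 217.5, 277.4], 0.73)]
offcut_2 [([315.0, 211.9, 347.4, 242.9], 0.91)]
```

Run:
```python
from h import *
np.set_printoptions(precision=4,suppress=True)
a=cv2.imread('pics/scene0.png')[140:300,190:390];b=cv2.imread('pics/side0.png')[185:325,180:360]
cv2.imwrite('pics/c0.png',cv2.resize(a,(750,600),interpolation=cv2.INTER_CUBIC))
p=viewer.camera('scene')
print('key',world(p,290.3,166.5,.074),'sel',world(p,267,214,.08))
p=viewer.camera('side')
print('key',world(p,265.5,207,.074),'sel',world(p,273,238,.08))
```

```text
key [0.6146 0.1436 0.074 ] sel [0.5927 0.2853 0.08  ]
key [0.6111 0.1642 0.074 ] sel [0.5922 0.2951 0.08  ]
```

View pics/c0.png

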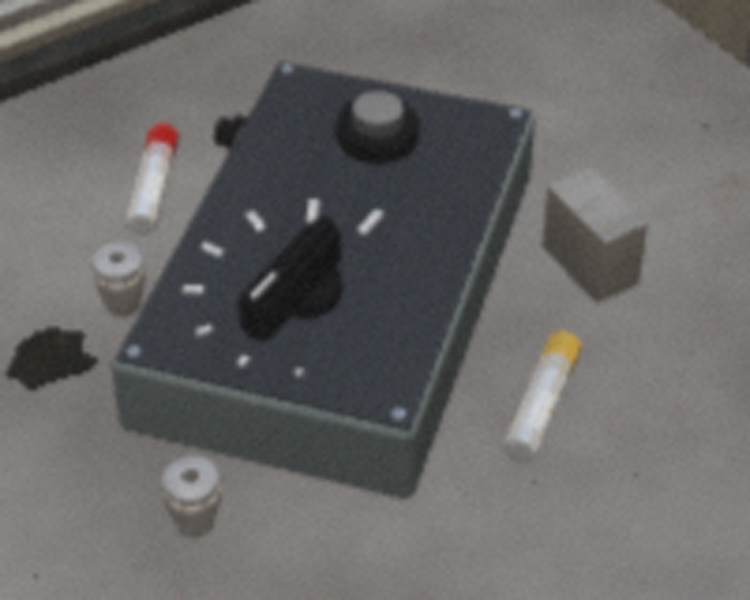

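```bash
cat >> h.py <<'E'
from scipy.optimize import least_squares
K=np.arange(8)
def fitmarks(P,k=K):
    """P: Nx2 world xy of mark centres -> axis x,y, box yaw"""
    k=np.array(k)
    def f(s):
        a=s[2]+1.833-.5236*k
        return (s[:2]+((52+k)/1000*np.array([np.cos(a),np.sin(a)])).T-P).ravel()
    r=min((least_squares(f,[*P.mean(0),y]) for y in (0,1.5,3,-1.5)),key=lambda r:r.cost)
    return r.x,np.linalg.norm(r.fun.reshape(-1,2),axis=1)
E
python3 - <<'E'
from h import *
np.set_printoptions(precision=4,suppress=True)
p=viewer.camera('scene')
X=np.array([(298,372),(243,360),(204,329),(193,289),(212,248),(256,220),(313,209),(370,221)])/3.75+[190,140]
P=np.array([world(p,u,v,.052)[:2] for u,v in X-.4])
s,r=fitmarks(P);print(s,r)
tip=world(p,190+252/3.75,140+298/3.75,.086);print(tip)
a=np.arctan2(*(tip[:2]-s[:2])[::-1]);print('q',1.833-(a-s[2]))
yaw=s[2];print('key',s[:2]+.12*np.array([np.sin(yaw),-np.cos(yaw)]))
E
```

```text
[0.5956 0.2653 0.1443] [0.0005 0.0001 0.0001 0.0006 0.0003 0.0002 0.0007 0.0002]
[0.5989 0.3096 0.086 ]
q 0.48263356932897783
key [0.6128 0.1465]
```

```bash
cat >> h.py <<'E'
AX=np.array([.5956,.2653]);YB=.1443
def plan(target,yaw,n):
    "rows (dx,dy,dz,rz) in move units from the present pose, straight, evenly"
    o=telemetry.get_obs();p0=np.array(o['ee_pos']);y0=o['eef_rot'][2]
    d=(np.array(target)-p0)/n; dy=(yaw-y0)/n
    print(o['time_s'],p0,y0,'rz/row',-dy/(np.pi/2))
    for i in range(n):
        y=y0+i*dy
        print(np.round([10*(d[0]*np.cos(y)+d[1]*np.sin(y)),10*(d[0]*np.sin(y)-d[1]*np.cos(y)),-10*d[2]],3))
def finger(q,g,r):
    "finger centre xy and tool yaw for selector angle q, side clearance g"
    t=1.833+YB-q;n=np.array([-np.sin(t),np.cos(t)]);e=np.array([np.cos(t),np.sin(t)])
    return AX+(.016+g)*n+r*e, t+np.pi/2
E
python3 - <<'E'
from h import *
np.set_printoptions(precision=4,suppress=True)
f,y=finger(.5236,.014,.038);print(f,y)
plan([*f,.19],y,20)
E
```

```text
[0.5702 0.3065] 3.0244963267948966
1.15 [ 0.1466 -0.5301  0.1904] 0.2697272521336822 rz/row -0.08768702306180376
[ 0.316 -0.347  0.   ]
[ 0.36 -0.3   0.  ]
[ 0.398 -0.248  0.   ]
[ 0.428 -0.191  0.   ]
[ 0.45 -0.13  0.  ]
[ 0.464 -0.067  0.   ]
[ 0.469 -0.003  0.   ]
[0.465 0.062 0.   ]
[0.452 0.125 0.   ]
[0.431 0.186 0.   ]
[0.401 0.243 0.   ]
[0.364 0.296 0.   ]
[0.32  0.343 0.   ]
[0.27  0.384 0.   ]
[0.214 0.417 0.   ]
[0.155 0.443 0.   ]
[0.093 0.46  0.   ]
[0.029 0.468 0.   ]
[-0.036  0.468  0.   ]
[-0.1    0.458  0.   ]
```

>>> {"op": "step_arm", "data": {
  "plan": [
    {"dx": 0.316, "dy": -0.347, "dz": 0, "rx": 0, "ry": 0, "rz": -0.0877, "claw": 1},
    {"dx": 0.36, "dy": -0.3, "dz": 0, "rx": 0, "ry": 0, "rz": -0.0877, "claw": 1},
    {"dx": 0.398, "dy": -0.248, "dz": 0, "rx": 0, "ry": 0, "rz": -0.0877, "claw": 1},
    {"dx": 0.428, "dy": -0.191, "dz": 0, "rx": 0, "ry": 0, "rz": -0.0877, "claw": 1},
    {"dx": 0.45, "dy": -0.13, "dz": 0, "rx": 0, "ry": 0, "rz": -0.0877, "claw": 1},
    {"dx": 0.464, "dy": -0.067, "dz": 0, "rx": 0, "ry": 0, "rz": -0.0877, "claw": 1},
    {"dx": 0.469, "dy": -0.003, "dz": 0, "rx": 0, "ry": 0, "rz": -0.0877, "claw": 1},
    {"dx": 0.465, "dy": 0.062, "dz": 0, "rx": 0, "ry": 0, "rz": -0.0877, "claw": 1},
    {"dx": 0.452, "dy": 0.125, "dz": 0, "rx": 0, "ry": 0, "rz": -0.0877, "claw": 1},
    {"dx": 0.431, "dy": 0.186, "dz": 0, "rx": 0, "ry": 0, "rz": -0.0877, "claw": 1}
  ]
}}

```text
time_s: 2.15
ee_pos: [0.3589, -0.1099, 0.1907]
eef_rot: [3.141, 0.001, 1.653]
force: [0.8, -0.5, -0.1]
grip_width: 0.0174
grip_force: 0.0
```

>>> {"op": "step_arm", "data": {
  "plan": [
    {"dx": 0.401, "dy": 0.243, "dz": 0, "rx": 0, "ry": 0, "rz": -0.0877, "claw": 1},
    {"dx": 0.364, "dy": 0.296, "dz": 0, "rx": 0, "ry": 0, "rz": -0.0877, "claw": 1},
    {"dx": 0.32, "dy": 0.343, "dz": 0, "rx": 0, "ry": 0, "rz": -0.0877, "claw": 1},
    {"dx": 0.27, "dy": 0.384, "dz": 0, "rx": 0, "ry": 0, "rz": -0.0877, "claw": 1},
    {"dx": 0.214, "dy": 0.417, "dz": 0, "rx": 0, "ry": 0, "rz": -0.0877, "claw": 1},
    {"dx": 0.155, "dy": 0.443, "dz": 0, "rx": 0, "ry": 0, "rz": -0.0877, "claw": 1},
    {"dx": 0.093, "dy": 0.46, "dz": 0, "rx": 0, "ry": 0, "rz": -0.0877, "claw": 1},
    {"dx": 0.029, "dy": 0.468, "dz": 0, "rx": 0, "ry": 0, "rz": -0.0877, "claw": 1},
    {"dx": -0.036, "dy": 0.468, "dz": 0, "rx": 0, "ry": 0, "rz": -0.0877, "claw": 1},
    {"dx": -0.1, "dy": 0.458, "dz": 0, "rx": 0, "ry": 0, "rz": -0.0877, "claw": 1}
  ]
}}

```text
time_s: 3.15
ee_pos: [0.5707, 0.3087, 0.1903]
eef_rot: [3.142, 0.0, 3.031]
force: [0.1, -1.0, 0.3]
grip_width: 0.0003
grip_force: 0.0
```

Run:
```python
from h import *
np.set_printoptions(precision=4,suppress=True)
f,y=finger(.5236,.014,.038)
o=telemetry.get_obs();print(o['eef_rot'],o['grip_width'],o['force'])
plan([*f,.083],y,1)
p=viewer.camera('wrist');save(p,'w1');print(p['tool_from_camera'],p['fx'],p['cx'],p['cy'])
```

```text
[3.1416 0.0001 3.0308] 0.00025629016521881156 [ 0.1149 -1.0022  0.2947]
3.15 [0.5707 0.3087 0.1903] 3.030782911835639 rz/row 0.004002164337606811
[ 0.002 -0.022  1.073]
[[ 0.0001 -0.9662 -0.2577  0.0749]
 [ 1.      0.0002 -0.0002 -0.0012]
 [ 0.0002 -0.2577  0.9662 -0.1937]
 [ 0.      0.      0.      1.    ]] 299.1099300402352 278.94558246465033 210.74385885853945
```

View pics/w1.png

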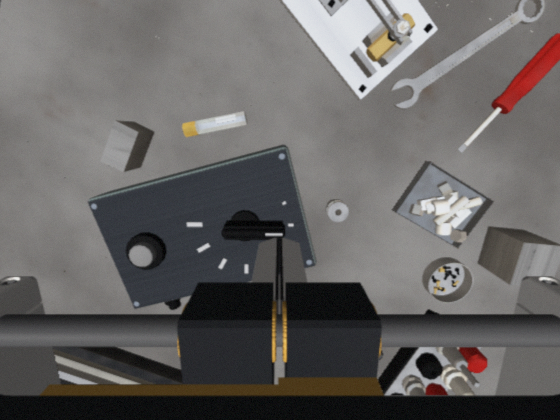

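Run:
```python
from h import *
from scipy.spatial.transform import Rotation as Ro
np.set_printoptions(precision=4,suppress=True)
o=telemetry.get_obs();p=viewer.camera('wrist')
T=np.eye(4);T[:3,:3]=Ro.from_euler('xyz',o['eef_rot']).as_matrix();T[:3,3]=o['ee_pos']
M=np.linalg.inv(T@p['tool_from_camera']);p['R'],p['t']=M[:3,:3],M[:3,3]
g=p['img'].min(2).astype(float)
def c(u,v,w=7):
    s=np.clip(g[v-w:v+w+1,u-w:u+w+1]-110,0,None);yy,xx=np.mgrid[v-w:v+w+1,u-w:u+w+1]
    return (s*xx).sum()/s.sum(),(s*yy).sum()/s.sum()
U=np.array([c(284,203,5),c(292,225,5),c(247,268),c(223,264),c(204,247,9),c(195,225,9)]);print(U)
P=np.array([world(p,u,v,.052)[:2] for u,v in U])
s,r=fitmarks(P,[0,1,4,5,6,7]);print(s,r)
yaw=s[2];print('key',s[:2]+.12*np.array([np.sin(yaw),-np.cos(yaw)]))
print(world(p,*U[3]),world(p,150,200),world(p,145,249))
```

```text
[[279.6735 202.8224]
 [287.3634 224.8323]
 [240.8685 268.3489]
 [217.5831 262.191 ]
 [198.9125 246.3049]
 [190.8875 223.3083]]
[0.5958 0.266  0.1395] [0.001  0.0005 0.0008 0.0007 0.0003 0.0013]
key [0.6124 0.1472]
[0.6409 0.2316 0.0514] [0.5574 0.1675 0.0526] [0.6086 0.1587 0.0709]
```

>>> {"op": "step_arm", "data": {
  "plan": [
    {"dx": 0, "dy": -0.02, "dz": 0.35, "rx": 0, "ry": 0, "rz": 0.004, "claw": 1},
    {"dx": 0, "dy": 0, "dz": 0.35, "rx": 0, "ry": 0, "rz": 0, "claw": 1},
    {"dx": 0, "dy": 0, "dz": 0.25, "rx": 0, "ry": 0, "rz": 0, "claw": 1},
    {"dx": 0, "dy": 0, "dz": 0.12, "rx": 0, "ry": 0, "rz": 0, "claw": 1},
    {"dx": 0, "dy": 0, "dz": 0, "rx": 0, "ry": 0, "rz": 0, "claw": 1}
  ]
}}

```text
time_s: 3.75
ee_pos: [0.5694, 0.3043, 0.0822]
eef_rot: [-3.14, -0.002, 3.018]
force: [0.5, -0.9, 0.5]
grip_width: 0.0003
grip_force: 0.0
```

>>> {"op": "step_arm", "data": {
  "plan": [
    {"dx": -0.04, "dy": 0, "dz": 0, "rx": 0, "ry": 0, "rz": 0, "claw": 1},
    {"dx": -0.04, "dy": 0, "dz": 0, "rx": 0, "ry": 0, "rz": 0, "claw": 1},
    {"dx": -0.03, "dy": 0, "dz": 0, "rx": 0, "ry": 0, "rz": 0, "claw": 1},
    {"dx": -0.02, "dy": 0, "dz": 0, "rx": 0, "ry": 0, "rz": 0, "claw": 1},
    {"dx": 0, "dy": 0, "dz": 0, "rx": 0, "ry": 0, "rz": 0, "claw": 1},
    {"dx": -0.02, "dy": 0.008, "dz": 0, "rx": 0, "ry": 0, "rz": 0.033, "claw": 1},
    {"dx": -0.02, "dy": 0.008, "dz": 0, "rx": 0, "ry": 0, "rz": 0.033, "claw": 1},
    {"dx": -0.02, "dy": 0.008, "dz": 0, "rx": 0, "ry": 0, "rz": 0.033, "claw": 1},
    {"dx": -0.02, "dy": 0.008, "dz": 0, "rx": 0, "ry": 0, "rz": 0.033, "claw": 1}
  ]
}}

```text
time_s: 4.65
ee_pos: [0.5913, 0.3049, 0.0834]
eef_rot: [3.142, -0.0, 2.809]
force: [-0.5, 0.3, -0.1]
grip_width: 0.0007
grip_force: 0.0
```

```bash
cat >> h.py <<'E'
def where():
    "finger in the selector's polar frame: selector angle it stands for, gap, radius"
    o=telemetry.get_obs();y=o['eef_rot'][2];t=y-np.pi/2
    d=np.array(o['ee_pos'][:2])-AX
    print(o['time_s'],'q',(1.833+YB-t+np.pi)%(2*np.pi)-np.pi,'gap',d@[-np.sin(t),np.cos(t)]-.016,'r',d@[np.cos(t),np.sin(t)],'z',o['ee_pos'][2],o['force'])
E
python3 -c "
from h import *
where();p=viewer.camera('wrist');save(p,'w2')
s=viewer.camera('scene');save(s,'s2')
cv2.imwrite('pics/m2.png',np.hstack([cv2.imread('pics/w2.png')[130:330,120:420],cv2.resize(cv2.imread('pics/s2.png')[140:300,190:390],None,fx=2,fy=2)[:200]]))"
```

```text
4.65 q 0.738870790536573 gap 0.0009266521749320064 r 0.036008029020103145 z 0.08344546483949623 [-0.51035365  0.28640568 -0.08870555]
```

View pics/m2.png

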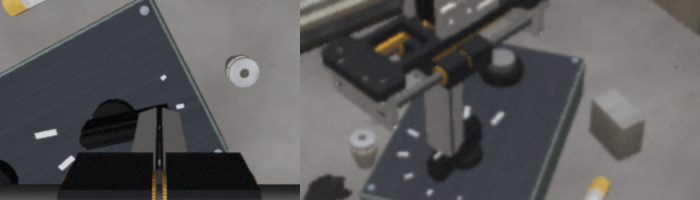

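>>> {"op": "step_arm", "data": {
  "plan": [
    {"dx": -0.02, "dy": 0.009, "dz": 0, "rx": 0, "ry": 0, "rz": 0.033, "claw": 1},
    {"dx": -0.02, "dy": 0.009, "dz": 0, "rx": 0, "ry": 0, "rz": 0.033, "claw": 1},
    {"dx": -0.02, "dy": 0.009, "dz": 0, "rx": 0, "ry": 0, "rz": 0.033, "claw": 1},
    {"dx": -0.02, "dy": 0.009, "dz": 0, "rx": 0, "ry": 0, "rz": 0.033, "claw": 1}
  ]
}}

```text
time_s: 5.15
ee_pos: [0.6, 0.3049, 0.0834]
eef_rot: [-3.142, -0.0, 2.604]
force: [-0.9, -0.2, 0.3]
grip_width: 0.0007
grip_force: 0.0
```

```bash
python3 -c "
from h import *
where();p=viewer.camera('wrist');save(p,'w3')
s=viewer.camera('side');save(s,'s3')
cv2.imwrite('pics/m3.png',np.hstack([cv2.imread('pics/w3.png')[130:330,120:420],cv2.resize(cv2.imread('pics/s3.png')[180:330,180:360],None,fx=2,fy=2)[:200]]))"
```

```text
5.15 q 0.9443972817827611 gap 0.0005293165020841366 r 0.036306914338316815 z 0.08339690074066808 [-0.87084657 -0.16436237  0.33689011]
```

View pics/m3.png

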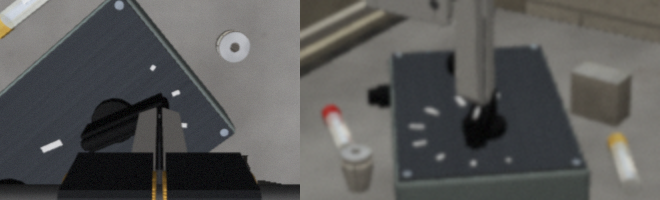

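```bash
python3 -c "
from h import *
a=cv2.resize(cv2.imread('pics/w3.png')[180:290,180:330],None,fx=4,fy=4,interpolation=2)[:,:400]
b=cv2.resize(cv2.imread('pics/s3.png')[205:280,215:315],None,fx=4,fy=4,interpolation=2)
b=cv2.copyMakeBorder(b,0,440-300,0,0,0)
cv2.imwrite('pics/m4.png',np.hstack([a,b]))"
```

```text
(no output)
```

View pics/m4.png

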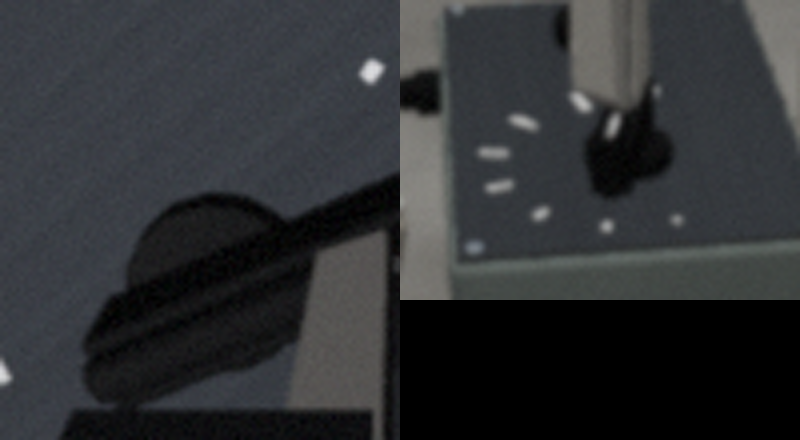

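Run:
```python
from h import *
np.set_printoptions(precision=1,suppress=True)
o=telemetry.get_obs();print(o['ee_pos'],o['eef_rot'])
p=viewer.camera('side')
def pr(X):
    c=np.array(p['R'])@X+p['t'];return np.array([(p['fx']*c[0]/c[2]+p['cx']-215)*4,(p['fy']*c[1]/c[2]+p['cy']-205)*4]),c[2]
print('tip',pr(np.array([*o['ee_pos'][:2],.066])),'axis',pr(np.array([*AX,.086])))
for q in [0,.52,1.05,1.57]:
    t=1.833+YB-q
    print(q,[pr(np.array([*(AX+r*np.array([np.cos(t),np.sin(t)])),.086]))[0] for r in (-.022,.025,.046)])
for k in range(8):
    t=1.833+YB-k*.5236
    print(k,pr(np.array([*(AX+(.052+k/1000)*np.array([np.cos(t),np.sin(t)])),.052]))[0])
```

```text
[0.6 0.3 0.1] [3.1 0.  2.6]
tip (array([211.2, 175.7]), np.float64(0.7984692931752237)) axis (array([226.4,  84.2]), np.float64(0.8255045134629491))
0 [array([207.3,  62.3]), array([249.1, 110.4]), array([269.1, 133.4])]
0.52 [array([234.7,  60.6]), array([216.4, 112.5]), array([207.5, 137.4])]
1.05 [array([260.5,  65.2]), array([186. , 106.7]), array([150.7, 126.4])]
1.57 [array([277.2,  74.8]), array([167.5,  95.1]), array([117.2, 104.4])]
0 [275.7 217.9]
1 [206.  223.9]
2 [140.3 211.5]
3 [ 99.1 184.3]
4 [ 93.5 150.7]
5 [123.5 120.1]
6 [180.   99.9]
7 [249.4  94.6]
```

Run:
```python
from h import *
np.set_printoptions(precision=3,suppress=True)
p=viewer.camera('side')
for (x,y) in [(190,20),(190,60),(190,85),(220,95),(235,95),(230,60),(212,122),(205,150),(210,175),(212,185),(250,100),(245,150)]:
    print((x,y),world(p,215+x/4,205+y/4),p['img'][205+y//4,215+x//4])
```

```text
(190, 20) [0.606 0.315 0.137] [111 110 103]
(190, 60) [0.606 0.315 0.121] [113 111 106]
(190, 85) [0.607 0.312 0.109] [111 110 104]
(220, 95) [0.595 0.316 0.107] [88 85 82]
(235, 95) [0.59  0.308 0.103] [87 85 81]
(230, 60) [0.592 0.311 0.119] [77 77 72]
(212, 122) [0.6   0.302 0.088] [146 146 145]
(205, 150) [0.602 0.313 0.082] [9 8 8]
(210, 175) [0.6   0.311 0.07 ] [ 8 11 10]
(212, 185) [0.6   0.311 0.065] [5 8 7]
(250, 100) [0.587 0.251 0.072] [20 18 21]
(245, 150) [0.588 0.272 0.06 ] [15 13 15]
```

```bash
cat >> h.py <<'E'
from scipy.spatial.transform import Rotation as Ro
def wrist():
    o=telemetry.get_obs();p=viewer.camera('wrist')
    T=np.eye(4);T[:3,:3]=Ro.from_euler('xyz',o['eef_rot']).as_matrix();T[:3,3]=o['ee_pos']
    M=np.linalg.inv(T@p['tool_from_camera']);p['R'],p['t']=M[:3,:3],M[:3,3]
    return p
E
python3 - <<'E'
from h import *
np.set_printoptions(precision=3,suppress=True)
p=wrist();o=telemetry.get_obs();R=Ro.from_euler('xyz',o['eef_rot']).as_matrix()
for c in [(200,200),(273,199),(240,235)]: print('plate',world(p,*c))
for v in range(215,300,6):
    print(v,[R.T@(world(p,u,v)-o['ee_pos']) for u in (225,262,272)],world(p,262,v)[2])
E
```

```text
plate [0.549 0.263 0.052]
plate [0.577 0.312 0.052]
plate [0.586 0.277 0.061]
215 [array([ 0.011, -0.043,  0.032]), array([ 0.011, -0.014,  0.033]), array([ 0.011, -0.007,  0.031])] 0.05075063500771661
221 [array([ 0.006, -0.044,  0.032]), array([ 0.006, -0.015,  0.032]), array([ 0.006, -0.007,  0.032])] 0.05106843619862545
227 [array([ 0.001, -0.044,  0.033]), array([ 0.001, -0.015,  0.032]), array([ 0.005, -0.006,  0.019])] 0.05089171016217959
233 [array([-0.001, -0.042,  0.023]), array([ 0.002, -0.014,  0.013]), array([ 0.006, -0.006,  0.003])] 0.06983882877811111
239 [array([-0.006, -0.043,  0.023]), array([ 0.002, -0.013,  0.003]), array([ 0.01 , -0.005, -0.019])] 0.08077768523148425
245 [array([-0.011, -0.043,  0.023]), array([ 0.01 , -0.011, -0.029]), array([ 0.009, -0.005, -0.027])] 0.11205584861766807
251 [array([-0.01 , -0.04 ,  0.008]), array([ 0.009, -0.011, -0.036]), array([ 0.009, -0.005, -0.037])] 0.1193654786750538
257 [array([-0.011, -0.039,  0.001]), array([ 0.01 , -0.01 , -0.046]), array([ 0.009, -0.005, -0.045])] 0.1297359759216806
263 [array([-0.015, -0.039, -0.001]), array([ 0.074, -0.001, -0.194]), array([ 0.01 , -0.005, -0.054])] 0.27701136623106015
269 [array([-0.019, -0.039, -0.002]), array([ 0.009, -0.009, -0.059]), array([ 0.009, -0.005, -0.06 ])] 0.14247031091231818
275 [array([-0.026, -0.04 ,  0.002]), array([ 0.009, -0.009, -0.066]), array([ 0.009, -0.004, -0.066])] 0.14920939792165716
281 [array([-0.047, -0.046,  0.032]), array([ 0.009, -0.009, -0.071]), array([ 0.009, -0.004, -0.072])] 0.15456898124588936
287 [array([ 0.033, -0.016, -0.12 ]), array([ 0.033, -0.006, -0.12 ]), array([ 0.032, -0.003, -0.119])] 0.2035563384506928
293 [array([ 0.033, -0.015, -0.123]), array([ 0.033, -0.006, -0.123]), array([ 0.033, -0.003, -0.122])] 0.206422972195837
299 [array([ 0.032, -0.015, -0.125]), array([ 0.034, -0.005, -0.127]), array([ 0.031, -0.003, -0.123])] 0.21018180125408417
```

>>> {"op": "step_arm", "data": {
  "plan": [
    {"dx": 0, "dy": 0, "dz": -0.15, "rx": 0, "ry": 0, "rz": 0, "claw": 1},
    {"dx": 0.07, "dy": -0.03, "dz": 0, "rx": 0, "ry": 0, "rz": -0.09, "claw": 1},
    {"dx": 0.07, "dy": -0.03, "dz": 0, "rx": 0, "ry": 0, "rz": -0.09, "claw": 1},
    {"dx": 0.07, "dy": -0.03, "dz": 0, "rx": 0, "ry": 0, "rz": -0.08, "claw": 1},
    {"dx": 0.1, "dy": 0.03, "dz": 0, "rx": 0, "ry": 0, "rz": 0, "claw": 1},
    {"dx": 0, "dy": 0, "dz": 0, "rx": 0, "ry": 0, "rz": 0, "claw": 1}
  ]
}}

```text
time_s: 6.0
ee_pos: [0.5672, 0.3098, 0.0993]
eef_rot: [3.141, 0.001, 3.01]
force: [0.2, -0.4, 0.5]
grip_width: 0.0004
grip_force: 0.0
```

Run:
```python
from h import *
np.set_printoptions(precision=3,suppress=True)
where();p=wrist();save(p,'w5');o=telemetry.get_obs();R=Ro.from_euler('xyz',o['eef_rot']).as_matrix()
for v in range(215,262,3):
    print(v,[R.T@(world(p,u,v)-o['ee_pos']) for u in (255,262,270,290)],p['img'][v,270])
print(ctrl.tcp_to_tips,[a for a in dir(ctrl) if a[0]!='_'])
cv2.imwrite('pics/m5.png',cv2.resize(cv2.imread('pics/w5.png')[170:290,200:360],None,fx=4,fy=4,interpolation=2))
```

```text
6.0 q 0.538254744960343 gap 0.018042096652348155 r 0.04036732006675592 z 0.09932264252364635 [ 0.207 -0.369  0.466]
215 [array([ 0.008, -0.021,  0.047]), array([ 0.007, -0.015,  0.048]), array([ 0.008, -0.009,  0.047]), array([0.007, 0.008, 0.048])] [60 63 71]
218 [array([ 0.005, -0.021,  0.048]), array([ 0.005, -0.015,  0.048]), array([ 0.005, -0.009,  0.047]), array([0.005, 0.008, 0.048])] [57 60 67]
221 [array([ 0.002, -0.021,  0.048]), array([ 0.002, -0.015,  0.049]), array([ 0.002, -0.009,  0.048]), array([0.002, 0.008, 0.048])] [59 63 69]
224 [array([-0.001, -0.021,  0.048]), array([-0.   , -0.015,  0.046]), array([-0.001, -0.009,  0.047]), array([-0.001,  0.008,  0.048])] [58 61 68]
227 [array([-0.003, -0.021,  0.048]), array([-0.003, -0.015,  0.048]), array([-0.003, -0.009,  0.047]), array([-0.004,  0.008,  0.049])] [60 64 70]
230 [array([-0.006, -0.022,  0.049]), array([-0.006, -0.015,  0.047]), array([-0.006, -0.009,  0.047]), array([-0.006,  0.008,  0.048])] [55 59 67]
233 [array([-0.009, -0.022,  0.048]), array([-0.009, -0.016,  0.048]), array([-0.009, -0.009,  0.048]), a
[... 711 characters left out ...]
([ 0.01 , -0.006, -0.033]), array([ 0.01 ,  0.005, -0.032])] [87 83 81]
251 [array([-0.025, -0.022,  0.048]), array([ 0.01 , -0.011, -0.037]), array([ 0.01 , -0.006, -0.036]), array([ 0.01 ,  0.005, -0.037])] [82 81 80]
254 [array([-0.028, -0.022,  0.047]), array([ 0.01 , -0.01 , -0.041]), array([ 0.01 , -0.006, -0.042]), array([ 0.01 ,  0.005, -0.041])] [86 84 80]
257 [array([-0.025, -0.021,  0.035]), array([ 0.01 , -0.01 , -0.045]), array([ 0.01 , -0.006, -0.046]), array([ 0.01 ,  0.005, -0.044])] [82 82 78]
260 [array([ 0.01 , -0.014, -0.048]), array([ 0.011, -0.01 , -0.05 ]), array([ 0.01 , -0.006, -0.049]), array([ 0.011,  0.005, -0.051])] [83 82 80]
0.017 ['MotionError', 'tcp_to_tips']
```

View pics/m5.png

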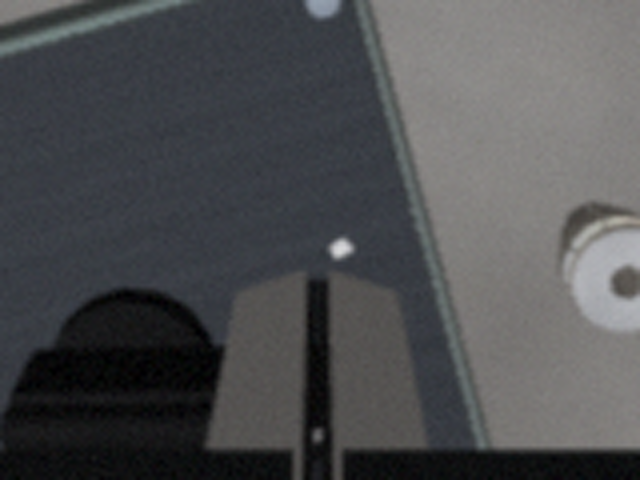

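>>> {"op": "step_arm", "data": {
  "plan": [
    {"dx": 0, "dy": -0.02, "dz": 0.15, "rx": 0, "ry": 0, "rz": 0, "claw": 1},
    {"dx": 0, "dy": 0, "dz": 0.1, "rx": 0, "ry": 0, "rz": 0, "claw": 1},
    {"dx": 0, "dy": 0, "dz": 0.05, "rx": 0, "ry": 0, "rz": 0, "claw": 1},
    {"dx": 0, "dy": 0, "dz": 0.05, "rx": 0, "ry": 0, "rz": 0, "claw": 1},
    {"dx": 0, "dy": 0, "dz": 0, "rx": 0, "ry": 0, "rz": 0, "claw": 1}
  ]
}}

```text
time_s: 6.55
ee_pos: [0.5674, 0.3068, 0.0624]
eef_rot: [-3.141, -0.001, 3.012]
force: [-0.4, 0.8, 1.4]
grip_width: 0.0006
grip_force: 0.0
```

>>> {"op": "step_arm", "data": {
  "plan": [
    {"dx": 0, "dy": 0, "dz": 0.05, "rx": 0, "ry": 0, "rz": 0, "claw": 1},
    {"dx": 0, "dy": 0, "dz": 0.05, "rx": 0, "ry": 0, "rz": 0, "claw": 1},
    {"dx": 0, "dy": 0, "dz": 0.05, "rx": 0, "ry": 0, "rz": 0, "claw": 1},
    {"dx": 0, "dy": 0, "dz": 0, "rx": 0, "ry": 0, "rz": 0, "claw": 1}
  ]
}}

```text
time_s: 6.95
ee_pos: [0.5672, 0.3069, 0.0475]
eef_rot: [-3.141, -0.001, 3.012]
force: [-0.3, -0.2, 0.2]
grip_width: 0.0005
grip_force: 0.0
```

Run:
```python
from h import *
np.set_printoptions(precision=3,suppress=True)
where();p=viewer.camera('side');save(p,'s6')
o=telemetry.get_obs();X=np.array(o['ee_pos']);
# finger's lowest depth points near the TCP
v,u=np.mgrid[150:300,200:340];pts=np.array([world(p,a,b) for a,b in zip(u.ravel(),v.ravel())])
m=(np.linalg.norm(pts[:,:2]-X[:2],axis=1)<.02)&(p['img'][v.ravel(),u.ravel()].mean(1)>75)&(pts[:,2]>.055)
print(np.percentile(pts[m,2],[0,2,5,10]))
```

```text
6.95 q 0.5356949010030072 gap 0.017469488635829776 r 0.03755370307542005 z 0.04747625640728935 [-0.252 -0.241  0.195]
[0.066 0.069 0.072 0.075]
```

>>> {"op": "step_arm", "data": {
  "plan": [
    {"dx": -0.04, "dy": 0, "dz": 0, "rx": 0, "ry": 0, "rz": 0, "claw": 1},
    {"dx": -0.04, "dy": 0, "dz": 0, "rx": 0, "ry": 0, "rz": 0, "claw": 1},
    {"dx": -0.03, "dy": 0, "dz": 0, "rx": 0, "ry": 0, "rz": 0, "claw": 1},
    {"dx": -0.02, "dy": 0, "dz": 0, "rx": 0, "ry": 0, "rz": 0, "claw": 1},
    {"dx": 0, "dy": 0, "dz": 0, "rx": 0, "ry": 0, "rz": 0, "claw": 1}
  ]
}}

```text
time_s: 7.5
ee_pos: [0.5808, 0.3052, 0.0483]
eef_rot: [3.142, 0.0, 3.012]
force: [0.2, -0.0, 0.2]
grip_width: 0.0004
grip_force: 0.0
```

>>> {"op": "step_arm", "data": {
  "plan": [
    {"dx": -0.02, "dy": 0.008, "dz": 0, "rx": 0, "ry": 0, "rz": 0.033, "claw": 1},
    {"dx": -0.02, "dy": 0.008, "dz": 0, "rx": 0, "ry": 0, "rz": 0.033, "claw": 1},
    {"dx": -0.02, "dy": 0.008, "dz": 0, "rx": 0, "ry": 0, "rz": 0.033, "claw": 1}
  ]
}}

```text
time_s: 7.8
ee_pos: [0.5864, 0.307, 0.0483]
eef_rot: [3.142, -0.001, 2.855]
force: [-1.7, 1.9, 0.6]
grip_width: 0.0004
grip_force: 1.3
```

>>> {"op": "step_arm", "data": {
  "plan": [
    {"dx": -0.02, "dy": 0.008, "dz": 0, "rx": 0, "ry": 0, "rz": 0.033, "claw": 1},
    {"dx": -0.02, "dy": 0.008, "dz": 0, "rx": 0, "ry": 0, "rz": 0.033, "claw": 1},
    {"dx": -0.02, "dy": 0.008, "dz": 0, "rx": 0, "ry": 0, "rz": 0.033, "claw": 1},
    {"dx": -0.02, "dy": 0.008, "dz": 0, "rx": 0, "ry": 0, "rz": 0.033, "claw": 1}
  ]
}}

```text
time_s: 8.2
ee_pos: [0.5954, 0.3069, 0.0484]
eef_rot: [3.142, -0.0, 2.648]
force: [-0.2, 0.2, -0.2]
grip_width: 0.0002
grip_force: 0.0
```

Run:
```python
from h import *
where();p=viewer.camera('side');save(p,'s7');w=viewer.camera('wrist');save(w,'w7')
a=cv2.resize(cv2.imread('pics/w7.png')[180:290,200:320],None,fx=3,fy=3)
b=cv2.resize(cv2.imread('pics/s7.png')[195:305,205:325],None,fx=3,fy=3)
cv2.imwrite('pics/m7.png',np.hstack([a,b]))
```

```text
8.2 q 0.9005199156237875 gap 0.003925860899357626 r 0.03652563088002173 z 0.048363716677669276 [-0.15411246  0.21590104 -0.17312684]
```

View pics/m7.png

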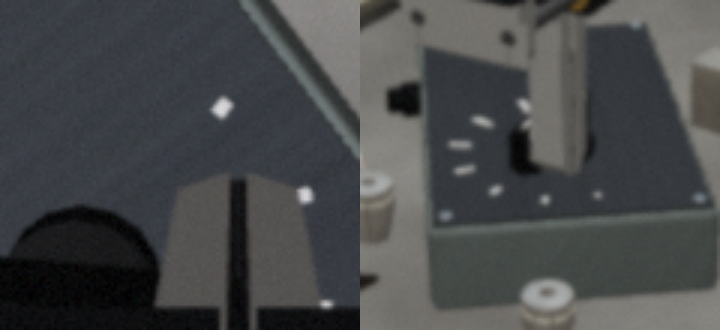

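>>> {"op": "step_arm", "data": {
  "plan": [
    {"dx": -0.019, "dy": 0.01, "dz": 0, "rx": 0, "ry": 0, "rz": 0.033, "claw": 1},
    {"dx": -0.019, "dy": 0.01, "dz": 0, "rx": 0, "ry": 0, "rz": 0.033, "claw": 1},
    {"dx": -0.019, "dy": 0.01, "dz": 0, "rx": 0, "ry": 0, "rz": 0.033, "claw": 1},
    {"dx": -0.019, "dy": 0.01, "dz": 0, "rx": 0, "ry": 0, "rz": 0.033, "claw": 1},
    {"dx": -0.019, "dy": 0.01, "dz": 0, "rx": 0, "ry": 0, "rz": 0.033, "claw": 1},
    {"dx": -0.019, "dy": 0.01, "dz": 0, "rx": 0, "ry": 0, "rz": 0.033, "claw": 1},
    {"dx": -0.019, "dy": 0.01, "dz": 0, "rx": 0, "ry": 0, "rz": 0.033, "claw": 1},
    {"dx": -0.019, "dy": 0.01, "dz": 0, "rx": 0, "ry": 0, "rz": 0.033, "claw": 1},
    {"dx": -0.019, "dy": 0.01, "dz": 0, "rx": 0, "ry": 0, "rz": 0.033, "claw": 1},
    {"dx": -0.019, "dy": 0.01, "dz": 0, "rx": 0, "ry": 0, "rz": 0.033, "claw": 1}
  ]
}}

```text
time_s: 9.3
ee_pos: [0.6159, 0.3018, 0.0483]
eef_rot: [-3.141, -0.0, 2.131]
force: [0.5, 0.9, -0.3]
grip_width: 0.0003
grip_force: 0.0
```

```bash
python3 -c "
from h import *
where()"
```

```text
9.3 q 1.4170905681404928 gap 0.00410269877084064 r 0.03657387806806128 z 0.04831710328474085 [ 0.50551048  0.87923886 -0.291404  ]
```

>>> {"op": "step_arm", "data": {
  "plan": [
    {"dx": -0.019, "dy": 0.01, "dz": 0, "rx": 0, "ry": 0, "rz": 0.033, "claw": 1},
    {"dx": -0.019, "dy": 0.01, "dz": 0, "rx": 0, "ry": 0, "rz": 0.033, "claw": 1},
    {"dx": -0.019, "dy": 0.01, "dz": 0, "rx": 0, "ry": 0, "rz": 0.033, "claw": 1},
    {"dx": -0.019, "dy": 0.01, "dz": 0, "rx": 0, "ry": 0, "rz": 0.033, "claw": 1},
    {"dx": -0.019, "dy": 0.01, "dz": 0, "rx": 0, "ry": 0, "rz": 0.033, "claw": 1},
    {"dx": -0.019, "dy": 0.01, "dz": 0, "rx": 0, "ry": 0, "rz": 0.033, "claw": 1},
    {"dx": -0.019, "dy": 0.01, "dz": 0, "rx": 0, "ry": 0, "rz": 0.033, "claw": 1},
    {"dx": -0.019, "dy": 0.01, "dz": 0, "rx": 0, "ry": 0, "rz": 0.033, "claw": 1},
    {"dx": -0.019, "dy": 0.01, "dz": 0, "rx": 0, "ry": 0, "rz": 0.033, "claw": 1},
    {"dx": -0.019, "dy": 0.01, "dz": 0, "rx": 0, "ry": 0, "rz": 0.033, "claw": 1}
  ]
}}

```text
time_s: 10.3
ee_pos: [0.6313, 0.2871, 0.0483]
eef_rot: [-3.141, -0.0, 1.613]
force: [-0.1, -0.9, -0.4]
grip_width: 0.0007
grip_force: 0.0
```

```bash
cat >> h.py <<'E'
def both(n):
    where();p=viewer.camera('side');save(p,'s'+n);w=viewer.camera('scene');save(w,'c'+n)
    a=cv2.resize(cv2.imread(f'pics/c{n}.png')[155:265,225:345],None,fx=3,fy=3)
    b=cv2.resize(cv2.imread(f'pics/s{n}.png')[190:300,205:325],None,fx=3,fy=3)
    cv2.imwrite(f'pics/m{n}.png',np.hstack([a,b]))
E
python3 -c "
from h import *
both('8')"
```

```text
10.3 q 1.9355053090879117 gap 0.004303298030726925 r 0.03659287738403911 z 0.04833246537886262 [-0.08812066 -0.86973717 -0.37524152]
```

View pics/m8.png

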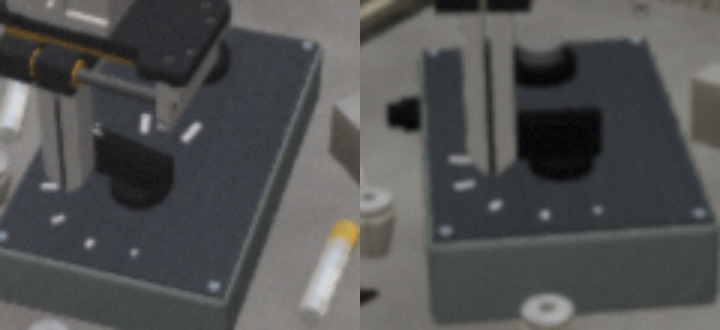

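>>> {"op": "step_arm", "data": {
  "plan": [
    {"dx": -0.019, "dy": 0.01, "dz": 0, "rx": 0, "ry": 0, "rz": 0.033, "claw": 1},
    {"dx": -0.019, "dy": 0.01, "dz": 0, "rx": 0, "ry": 0, "rz": 0.033, "claw": 1},
    {"dx": -0.019, "dy": 0.01, "dz": 0, "rx": 0, "ry": 0, "rz": 0.033, "claw": 1},
    {"dx": -0.019, "dy": 0.01, "dz": 0, "rx": 0, "ry": 0, "rz": 0.033, "claw": 1},
    {"dx": -0.019, "dy": 0.01, "dz": 0, "rx": 0, "ry": 0, "rz": 0.033, "claw": 1},
    {"dx": -0.019, "dy": 0.01, "dz": 0, "rx": 0, "ry": 0, "rz": 0.033, "claw": 1},
    {"dx": -0.019, "dy": 0.01, "dz": 0, "rx": 0, "ry": 0, "rz": 0.033, "claw": 1},
    {"dx": -0.019, "dy": 0.01, "dz": 0, "rx": 0, "ry": 0, "rz": 0.033, "claw": 1},
    {"dx": -0.019, "dy": 0.01, "dz": 0, "rx": 0, "ry": 0, "rz": 0.033, "claw": 1},
    {"dx": -0.018, "dy": 0.01, "dz": 0, "rx": 0, "ry": 0, "rz": 0.03, "claw": 1}
  ]
}}

```text
time_s: 11.4
ee_pos: [0.6375, 0.267, 0.0484]
eef_rot: [-3.142, -0.0, 1.1]
force: [-0.3, 0.5, -0.2]
grip_width: 0.0003
grip_force: 0.0
```

>>> {"op": "step_arm", "data": {
  "plan": [
    {"dx": 0, "dy": 0, "dz": 0, "rx": 0, "ry": 0, "rz": 0, "claw": 1},
    {"dx": 0.08, "dy": 0, "dz": 0, "rx": 0, "ry": 0, "rz": 0, "claw": 1},
    {"dx": 0.08, "dy": 0, "dz": 0, "rx": 0, "ry": 0, "rz": 0, "claw": 1},
    {"dx": 0, "dy": 0, "dz": -0.3, "rx": 0, "ry": 0, "rz": 0, "claw": 1},
    {"dx": 0, "dy": 0, "dz": -0.3, "rx": 0, "ry": 0, "rz": 0, "claw": 1},
    {"dx": 0, "dy": 0, "dz": -0.2, "rx": 0, "ry": 0, "rz": 0, "claw": 1},
    {"dx": 0, "dy": 0, "dz": 0, "rx": 0, "ry": 0, "rz": 0, "claw": 1}
  ]
}}

```text
time_s: 12.1
ee_pos: [0.6462, 0.2823, 0.1317]
eef_rot: [3.138, -0.004, 1.101]
force: [-0.1, -0.1, 0.1]
grip_width: 0.0008
grip_force: 0.0
```

```bash
python3 -c "
from h import *
both('9');w=viewer.camera('wrist');save(w,'w9')
cv2.imwrite('pics/m9.png',np.hstack([cv2.imread('pics/m9.png')[:,:360],cv2.resize(cv2.imread('pics/w9.png')[120:340,140:420],(420,330))]))
k=np.array([np.sin(YB),-np.cos(YB)])*.12+AX
plan([*k,.128],1.094,1)"
```

```text
12.1 q 2.4471878696526916 gap 0.022086446099030446 r 0.03737143518304462 z 0.13169075798314947 [-0.14111334 -0.11100751  0.08476207]
12.25 [0.64442664 0.28129026 0.12671281] 1.1000024945515454 rz/row 0.003821306715042438
[-1.344  0.33  -0.013]
```

View pics/m9.png

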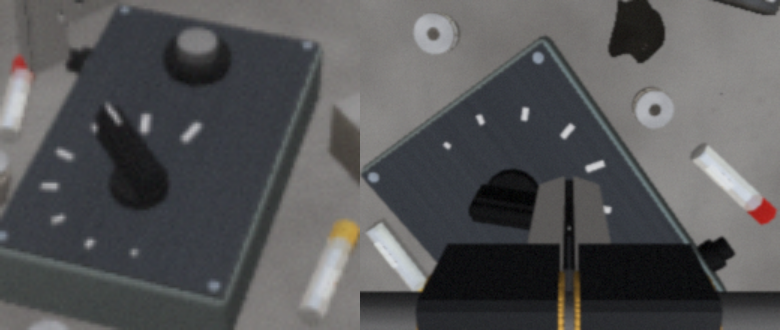

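>>> {"op": "step_arm", "data": {
  "plan": [
    {"dx": -0.336, "dy": 0.082, "dz": 0, "rx": 0, "ry": 0, "rz": 0, "claw": 1},
    {"dx": -0.336, "dy": 0.082, "dz": 0, "rx": 0, "ry": 0, "rz": 0, "claw": 1},
    {"dx": -0.336, "dy": 0.083, "dz": 0, "rx": 0, "ry": 0, "rz": 0, "claw": 1},
    {"dx": -0.336, "dy": 0.083, "dz": 0, "rx": 0, "ry": 0, "rz": 0, "claw": 1},
    {"dx": 0, "dy": 0, "dz": 0.3, "rx": 0, "ry": 0, "rz": 0, "claw": 1},
    {"dx": 0, "dy": 0, "dz": 0.2, "rx": 0, "ry": 0, "rz": 0, "claw": 1},
    {"dx": 0, "dy": 0, "dz": 0, "rx": 0, "ry": 0, "rz": 0, "claw": 1}
  ]
}}

```text
time_s: 12.95
ee_pos: [0.6112, 0.1459, 0.0742]
eef_rot: [-3.136, 0.004, 1.099]
force: [-0.3, 0.6, 0.3]
grip_width: 0.0006
grip_force: 0.0
```

```bash
python3 -c "
from h import *
k=np.array([np.sin(YB),-np.cos(YB)])*.12+AX
plan([*k,.055],1.1,1)"
```

```text
12.95 [0.61121854 0.14586223 0.07422753] 1.099127884293573 rz/row -0.0005552061025038066
[0.014 0.011 0.192]
```

Now down in small steps, watching the force.

>>> {"op": "step_arm", "data": {
  "plan": [
    {"dx": 0.01, "dy": 0.01, "dz": 0.05, "rx": 0, "ry": 0, "rz": 0, "claw": 1},
    {"dx": 0, "dy": 0, "dz": 0.05, "rx": 0, "ry": 0, "rz": 0, "claw": 1},
    {"dx": 0, "dy": 0, "dz": 0.05, "rx": 0, "ry": 0, "rz": 0, "claw": 1},
    {"dx": 0, "dy": 0, "dz": 0.03, "rx": 0, "ry": 0, "rz": 0, "claw": 1},
    {"dx": 0, "dy": 0, "dz": 0, "rx": 0, "ry": 0, "rz": 0, "claw": 1}
  ]
}}

```text
time_s: 13.45
ee_pos: [0.6144, 0.1469, 0.0601]
eef_rot: [-3.141, 0.0, 1.099]
force: [-0.3, -0.7, -0.1]
grip_width: 0.0007
grip_force: 0.0
```

>>> {"op": "step_arm", "data": {
  "plan": [
    {"dx": 0, "dy": 0, "dz": 0.02, "rx": 0, "ry": 0, "rz": 0, "claw": 1},
    {"dx": 0, "dy": 0, "dz": 0.02, "rx": 0, "ry": 0, "rz": 0, "claw": 1},
    {"dx": 0, "dy": 0, "dz": 0, "rx": 0, "ry": 0, "rz": 0, "claw": 1}
  ]
}}

```text
time_s: 13.75
ee_pos: [0.6148, 0.1469, 0.0565]
eef_rot: [3.141, -0.0, 1.099]
force: [-0.2, 0.2, 3.2]
grip_width: 0.0004
grip_force: 1.4
```

>>> {"op": "step_arm", "data": {
  "plan": [
    {"dx": 0, "dy": 0, "dz": 0.02, "rx": 0, "ry": 0, "rz": 0, "claw": 1},
    {"dx": 0, "dy": 0, "dz": 0.02, "rx": 0, "ry": 0, "rz": 0, "claw": 1},
    {"dx": 0, "dy": 0, "dz": 0.01, "rx": 0, "ry": 0, "rz": 0, "claw": 1},
    {"dx": 0, "dy": 0, "dz": 0, "rx": 0, "ry": 0, "rz": 0, "claw": 1}
  ]
}}

```text
time_s: 14.15
ee_pos: [0.615, 0.1469, 0.053]
eef_rot: [3.141, -0.001, 1.099]
force: [-5.5, -1.1, 16.4]
grip_width: 0.0005
grip_force: 8.3
```

>>> {"op": "step_arm", "data": {
  "plan": [
    {"dx": 0, "dy": 0, "dz": 0.01, "rx": 0, "ry": 0, "rz": 0, "claw": 1},
    {"dx": 0, "dy": 0, "dz": 0.01, "rx": 0, "ry": 0, "rz": 0, "claw": 1},
    {"dx": 0, "dy": 0, "dz": 0, "rx": 0, "ry": 0, "rz": 0, "claw": 1}
  ]
}}

```text
time_s: 14.45
ee_pos: [0.6151, 0.147, 0.0526]
eef_rot: [3.14, -0.001, 1.099]
force: [-13.5, -1.7, 31.7]
grip_width: 0.0003
grip_force: 15.8
```

>>> {"op": "step_arm", "data": {
  "plan": [
    {"dx": 0, "dy": 0, "dz": -0.05, "rx": 0, "ry": 0, "rz": 0, "claw": 1},
    {"dx": 0, "dy": 0, "dz": -0.1, "rx": 0, "ry": 0, "rz": 0, "claw": 1},
    {"dx": 0, "dy": 0, "dz": -0.4, "rx": 0, "ry": 0, "rz": 0, "claw": 1},
    {"dx": 0, "dy": 0, "dz": -0.4, "rx": 0, "ry": 0, "rz": 0, "claw": 1},
    {"dx": 0, "dy": 0, "dz": -0.3, "rx": 0, "ry": 0, "rz": 0, "claw": 1},
    {"dx": 0, "dy": 0, "dz": 0, "rx": 0, "ry": 0, "rz": 0, "claw": 1},
    {"dx": 0, "dy": 0, "dz": 0, "rx": 0, "ry": 0, "rz": 0, "claw": 1},
    {"dx": 0, "dy": 0, "dz": 0, "rx": 0, "ry": 0, "rz": 0, "claw": 1}
  ]
}}

```text
time_s: 15.25
ee_pos: [0.6139, 0.1467, 0.1727]
eef_rot: [-3.14, 0.002, 1.099]
force: [0.1, 0.7, 0.5]
grip_width: 0.0005
grip_force: 0.0
```

```bash
python3 -c "
from h import *
np.set_printoptions(precision=3,suppress=True)
p=viewer.camera('scene')
print([world(p,u,v) for u,v in ((290,166),(288,167),(293,166))])
P=[np.linalg.norm(np.array(p['img'][182:200,255:270],float)-cv2.cvtColor(cv2.imread('pics/c9.png'),4)[182:200,255:270].astype(float),axis=2).mean()];print('selector area change',P)
print(telemetry.get_obs()['force'])"
```

```text
[array([0.616, 0.141, 0.073]), array([0.618, 0.146, 0.073]), array([0.611, 0.138, 0.072])]
selector area change [np.float64(5.002056668874473)]
[ 0.53   0.488 -0.758]
```

Key is up (top at about 73 mm), and the selector hasn't moved.

```bash
python3 -c "
from h import *
print(hand_in())"
```

```text
the job is handed in; nothing more can be done
None
```

I pushed the selector clockwise to the sixth mark and confirmed it there in the camera picture. I then pressed the round key to its stop and let it come up, backed the arm clear, and handed the job in at about 15 s; no verdict was returned.

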